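# Bolt the cement chest

### The arm

A 7-joint arm with a two-finger parallel gripper is mounted at the origin on a cart in front of the work surface, level with it; the furniture and walls round the work are solid. World frame = base frame: x ahead of the robot, y to its left, z up, the work surface at z = 0. Lengths are in m, angles in rad, forces in N, time in s.
With the tool pointing down it reaches from about 0.4 to 0.85 m from the base axis. Payload 10.4 kg.
Tool frame: the origin (TCP) lies midway between the tips of the shut fingers; the grasp point (between the pads) lies 19 mm behind it; z points along the fingers, y is the line along which they close (so a half turn about z gives the same grasp; the last joint's range is limited). The gripper opens to 85 mm and grips with 20 to 120 N. Pads are 22 mm wide; open, the fingers measure 114 mm over their backs; the gripper's body (76 mm by 85 mm) begins 54 mm behind the grasp point. The pads swing forward as they close: fully open they stand 13 mm farther back than shut.
Start: joints at [-1.305, 0.332, -0.065, 1.46, 0.022, 1.35, -0.088], TCP at [0.178, 0.599, 0.231] pointing down, gripper open.
Joint ranges: [-2.6, 2.6], [-0.5, 2.12], [-1.47, 1.34], [0.16, 2.42], [-1.27, 4.41], [0.06, 2.06], [-2.6, 2.6]. Speed limits (rad/s): [2.22, 2.22, 2.79, 2.79, 3.14, 3.14, 3.14].

### API

Orientations are given as a unit quaternion [x, y, z, w].
In Python, from workcell import monitor, eyes, manip gives the robot as it stands.
- The arm moves only by the tool send_rows, never from a script. Its arguments are lists of equal length, an entry for each row: "offset": the shift along the tool's x, y, z in mm, a list of three; "roll": the turn about the tool's z in rad. In form: {"offset": [[tx, ty, tz], ...], "roll": [roll, ...]}. A call has exactly 5 rows; each row is the pose to reach, as a shift and turn from the pose commanded when the call began, along the tool's axes at that moment; what a row does not reach only later rows make up. A row lasts 1/12 s, in which the tool goes at most 41.7 mm and 7.16 degrees, less where a joint would pass 70% of its speed; a pose out of reach is approached as far as the arm can. A call with a gripper value outside its range is refused whole. "jaw" is the opening, from 0 (shut) to 1 (fully open), set as the call begins (left out, the last holds). The fingers move at their own pace and stop on an object; "newtons" is the grip in N (left out, the last holds). Time passes only in rows, so rows that repeat a pose let the fingers close, or fill a call up. It gives the time, the measured TCP pose, the force and the opening at its end, in the units of the state.
- monitor.get_obs(): the state, without advancing time (a new reading comes with each control period).
- eyes.camera(name): name is "side" or "top" or "wrist"; returns (picture, depth): 384x512x3 uint8, blue, green, red; 384x512 float32, m along the optical axis (not along the pixel's ray), 0 where there is no reading.
- eyes.camera_params(name): a dict with "fovy" (degrees; the focal length in pixels is half the picture's height over the tangent of half this angle, whatever the lens; pixels are square), "cx", "cy" (the principal point, pixels), "R" (3x3) and "t" (3): a world point X has camera coordinates R X + t. Camera axes: x right, y down, z forward; pixel columns grow to the right and rows downward; lengths in m; the calibration is good to about 2 mm. The wrist camera is an equidistant fisheye: a pixel r from the principal point sees the ray r / f radians off the axis. A picture is of the moment at which its call begins: read the wrist's pose just before it. camera_params takes no time and is no camera call; for the wrist camera it gives the pose at the moment of the call.
- manip.hand_in(): hands the job in, once; it reports no verdict.
The state is a dict: "clock": time; "joint_pos": joint angles; "joint_velocities": joint speeds; "tau": joint torques, N m; "position": TCP position; "ee_rot": TCP orientation; "ft_force": force on the tool from outside, world axes, zero at the start; "torque": the same for the moment, N m; "grip_width": opening from 0.0 (shut) to 1.0 (fully open).
Only numpy, scipy, OpenCV 4.12 (cv2) and the standard library are available. Lean on these libraries where they do the work, as an engineer would, in place of code of your own. Each camera call takes 0.05 s, during which the arm holds its last target. There are 200 camera calls.

### The job

The rubber cement is back in its plywood chest, but the sprung hatch stands ajar and the cement would dry out. Press the hatch down against its seal and, holding it down, slide the barrel bolt through the staple; then feel along for the notch and turn the handle right down into it, so that the chest stays shut. Work gently: do not ram the bolt into the staple or force its handle against the fittings, and leave the things standing round the chest where they are.

Things in the scene. Friction and masses are not known exactly. Their poses are not given: they have to be found in the camera images.
- chest: Plywood chest on the bench, 260 deep (x), 220 wide (y), 130 mm high (z). Origin at bench level under the middle of its front; own x runs from front to back, own y to the left. Its top is a fixed 37 mm front rail with the staple and, behind it and flush with it when shut, a hatch whose hinge line lies along y at x = 252 mm, at the top face.
- hatch (a joint): Hinge angle of the hatch, rad: 0 shut, positive lifts its front edge. Hinge springs hold it ajar at about 0.1 to 0.2, and below 0.04 a sponge rubber seal pushes as well: fully shut it takes about 12 to 15 N at the knob, and let go unbolted it springs up again.
- bolt_knob (a point): Centre of the 18 mm steel ball on the bolt's handle, 42 mm from the rod's axis, on a flat neck (10 mm along the rod, 8 mm across) square to the rod. The rod lies along the middle of the hatch (chest's y = 0), its axis 14 mm over the hatch's face; the handle stands 130 mm before the hinge line with the bolt drawn back. Pinched firmly it does not turn in the fingers.
- bolt (a joint): Travel of the 12 mm round-nosed rod along the hatch to the front (chest's -x), m: 0 drawn back, 0.054 its end. Friction about 3 N, a few N more while the hatch pulls the rod up in the staple or the neck lies on the flange. The nose meets the staple at about 0.021: it strikes it if the hatch is up, enters with the hatch within about 0.01 of shut. From 0.028 the staple holds the hatch.
- handle (a joint): Angle of the handle about the rod, rad: 0 square off the hatch's face, positive leans to the chest's left (+y), 1.4 its lower stop, -0.5 the other. It stays where it is left; 1 N at the knob turns it. Only in the notch can it go down; elsewhere its neck lands on the flange at about 0.83, which takes twice the load on the knob and gives 0.006 rad per N on the knob.
- bolt_plate: Steel base of the bolt on the hatch, with two straps and, on the left of the rod, an upright flange 26 mm high that has one 14 mm notch for the neck. The flange is screwed down through slots and gets shifted, so the notch lies anywhere from 36 to 48 mm of bolt travel: it is found by feel. Origin on the hinge line at the top face; moves with the hatch.
- staple: Light steel staple on the front rail; the rod enters it along the chest's -x. Bridge 21.5 to 24.5 mm over the rail's face, opening 18 mm wide, 18 mm long. With the hatch fully shut the rod clears the bridge by 1.5 mm. Origin on the rail's face in the middle of the staple, axes as the chest's.
- tack_tin: Round open tin of tacks, 68 across, 24 mm high, bystander on the bench; origin under its centre.
- wax_block: Block of wax, 34x52x20 mm, bystander on the bench; origin under its centre.
- oiler: Small brass oil can with a thin spout, 58 across, 125 mm high, bystander on the bench; origin under its centre.

How it is judged:
By the outcome, as a careful person would: the job done as asked, in the order asked, and still so for the second after the job is handed in, with the robot touching nothing.
It also fails if it takes over 72 s, if anything falls off the work surface, if the arm or the gripper's body presses on something with over 40 N, if the wrist force passes 120 N, or if a joint passes its speed limit or range.

## Working session

There is one attempt and no reset: what is moved stays moved. The work goes in short steps, Python scripts to look and compute and a tool call to move; the robot and the scene stay as the last step left them, time stands still between calls to the robot, and variables do not carry over. Pictures are saved under pics/ and viewed, on a budget of 10 in all, crops included, one or two more only if the job needs it, and the job is handed in when it is done.

Besides the shell and the picture viewer there is one more tool, called after ">>>" as name([rows], argument=value, ...), one row to a line, values as JSON. send_rows: Moves the arm, as the interface text tells. Its arguments: {"type":"object","properties":{"offset":{"type":"array"},"roll":{"type":"array"},"jaw":{"type":"number"},"newtons":{"type":"number"}},"required":["offset","roll"]}

```bash
ls; mkdir -p pics
cat > h.py <<'E'
import numpy as np, cv2
from workcell import monitor, eyes, manip
from scipy.spatial.transform import Rotation as Rn
def cloud(name):
    p=eyes.camera_params(name); im,d=eyes.camera(name)
    f=192/np.tan(np.radians(p["fovy"])/2)
    v,u=np.mgrid[0:384,0:512]; a=(u-p["cx"])/f; b=(v-p["cy"])/f
    if name=="wrist":
        r=np.hypot(a,b); k=np.where(r>1e-9,np.tan(np.minimum(r,1.5))/np.maximum(r,1e-9),1); a=a*k;b=b*k
    C=np.stack([a*d,b*d,d],-1)
    W=(C-np.array(p["t"]))@np.array(p["R"])
    W[d<=0]=np.nan
    return im,d,W
E
python3 - <<'E'
from h import *
o=monitor.get_obs(); print({k:np.round(v,3) for k,v in o.items()})
for n in ("top","side"):
    im,d,W=cloud(n); np.savez(f"pics/{n}1.npz",im=im,W=W); cv2.imwrite(f"pics/{n}1.png",im)
E
```

```text
pics
{'clock': np.float64(0.0), 'joint_pos': array([-1.305,  0.333, -0.065,  1.461,  0.022,  1.35 , -0.089]), 'joint_velocities': array([-0.001, -0.001, -0.002,  0.001,  0.001, -0.   , -0.001]), 'tau': array([-0.0000e+00, -6.2545e+01,  4.9000e-02, -3.9159e+01,  1.6000e-02,
        1.0000e-02, -0.0000e+00]), 'position': array([0.178, 0.599, 0.231]), 'ee_rot': array([ 0.144,  0.99 , -0.001, -0.   ]), 'ft_force': array([0.415, 0.765, 0.329]), 'torque': array([ 0.004, -0.024,  0.013]), 'grip_width': np.float64(0.999)}
```

```bash
python3 -c "
import cv2,numpy as np
a=cv2.imread('pics/top1.png');b=cv2.imread('pics/side1.png')
cv2.imwrite('pics/v1.png',cv2.resize(a,(800,600)));cv2.imwrite('pics/v2.png',cv2.resize(b,(800,600)))"
```

```text
(no output)
```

View pics/v1.png

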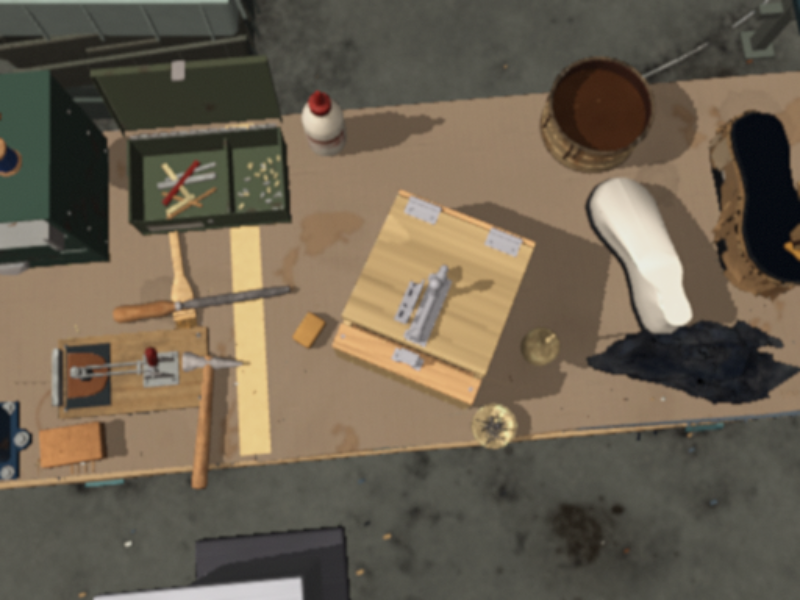

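View pics/v2.png

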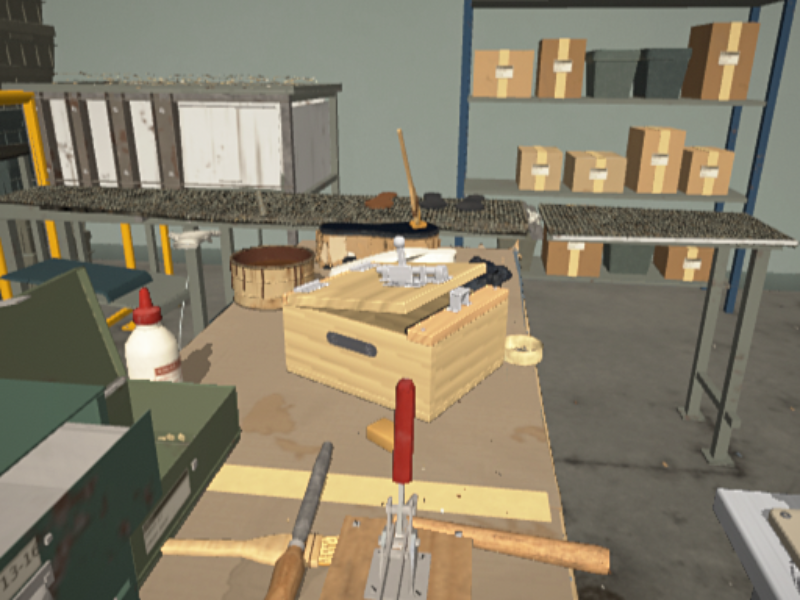

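The top view shows the chest centred at about (435,295), its front facing the image bottom. The rail's staple is at (407,357), the bolt knob near (443,272), the flange at (408,300), wax at (309,330), oiler at (540,345) and tin at (494,425). The side view confirms the hatch is ajar and the handle stands upright.

Run:
```python
from h import *
z=np.load("pics/top1.npz");W=z["W"];im=z["im"];s=1.5625
p=eyes.camera_params("top");print(p)
for n,(u,v) in dict(bl=(402,197),br=(528,242),rl=(338,345),rr=(470,392),staple=(407,357),knob=(443,272),flange=(408,300),wax=(309,330),oiler=(540,345),tin=(494,425),bench=(340,250),cart=(300,560)).items():
    print(n,np.round(W[int(v/s),int(u/s)],4))
# points higher
z=W[...,2]
m=(z>0.1)&(z<0.3)&(W[...,0]>0.2)
lab=cv2.connectedComponentsWithStats(m.astype(np.uint8))
for i,st in enumerate(lab[2]): 
    if st[4]>300: print(st, np.nanmin(W[lab[1]==i],0),np.nanmax(W[lab[1]==i],0))
```

```text
{'fovy': 42.09362193997341, 'cx': 250.49546698039225, 'cy': 190.6219937127148, 'R': array([[-0.08908388, -0.99600739, -0.00577364],
       [-0.97409494,  0.08833075, -0.20817473],
       [ 0.20785356, -0.01292094, -0.97807461]]), 't': array([-0.28343886,  0.58563402,  1.15823265])}
bl [ 0.6982 -0.3632  0.128 ]
br [ 0.6123 -0.5431  0.129 ]
rl [ 0.4825 -0.2496  0.1282]
rr [ 0.3975 -0.4324  0.1295]
staple [ 0.4519 -0.3471  0.1529]
knob [ 0.5656 -0.409   0.1714]
flange [ 0.5323 -0.3568  0.1562]
wax [ 0.5263 -0.1973  0.0217]
oiler [ 0.465  -0.5549  0.0623]
tin [ 0.3503 -0.4779  0.0084]
bench [ 0.6595 -0.2561  0.0012]
cart [ 0.1113 -0.0814 -0.6114]
[     0      0    512    384 175001] [-0.10716081 -1.57976772 -0.80588211] [1.65920618 0.71599264 0.3285994 ]
[  58   35  121   47 3826] [ 0.86292867 -0.18350221  0.10001874] [0.90663763 0.07549536 0.23167453]
[   0   45   57  124 6210] [0.63814453 0.1225292  0.10012381] [0.89915571 0.22746944 0.29059611]
[194  58  24  26 420] [ 0.82931811 -0.27815445  0.10009388] [ 0.87824197 -0.2216555   0.17281906]
[  213   121   130   138 10637] [ 0.37970024 -0.55446712  0.10002749] [ 0.71200151 -0.24153896  0.21830257]
```

Run:
```python
from h import *
W=np.load("pics/top1.npz")["W"][121:259,213:343].reshape(-1,3)
W=W[np.isfinite(W[:,0])&(W[:,2]>0.115)]
xy=W[:,:2]
r=cv2.minAreaRect(xy.astype(np.float32)); print(r)
# yaw: side edges
from scipy.optimize import minimize
best=None
for yaw in np.radians(np.arange(5,50,0.25)):
    ex=np.array([np.cos(yaw),np.sin(yaw)]);ey=np.array([-ex[1],ex[0]])
    a=xy@ex;b=xy@ey
    q=np.percentile(a,[.3,99.7]);w=np.percentile(b,[.3,99.7])
    A=(q[1]-q[0])*(w[1]-w[0])
    if best is None or A<best[0]: best=(A,yaw,q,w)
A,yaw,q,w=best;print(np.degrees(yaw),q,w,q[1]-q[0],w[1]-w[0])
ex=np.array([np.cos(yaw),np.sin(yaw)]);ey=np.array([-ex[1],ex[0]])
o=ex*q[0]+ey*w.mean();print("origin",o)
L=np.c_[(xy-o)@ex,(xy-o)@ey,W[:,2]]
h=L[(L[:,0]>.05)&(L[:,0]<.24)&(abs(L[:,1])>.05)&(abs(L[:,1])<.1)]
c=np.linalg.lstsq(np.c_[h[:,0]-.252,h[:,1],np.ones(len(h))],h[:,2],rcond=None)[0];print("hatch plane",c)
rl=L[(L[:,0]<.03)&(L[:,0]>.005)&(abs(L[:,1])>.03)];print("rail z",np.median(rl[:,2]))
st=L[(L[:,0]<.05)&(L[:,2]>.14)&(abs(L[:,1])<.03)];print("staple",st.min(0),st.max(0),st.mean(0))
res=L[:,2]-(c[0]*(L[:,0]-.252)+c[2])
k=L[(res>.042)&(L[:,0]>.05)];print("knob",len(k),k.mean(0),k.min(0),k.max(0))
f=L[(res>.01)&(res<.035)&(L[:,0]>.06)&(L[:,0]<.24)];print("plate",f.min(0),f.max(0))
fl=L[(res>.02)&(res<.032)&(L[:,0]>.06)&(L[:,1]>.012)];print("flange",len(fl),fl.min(0),fl.max(0)); 
print(np.round(fl[np.argsort(fl[:,0])][:,:2],3).tolist())
```

```text
((0.5456549525260925, -0.3977944552898407), (0.22042061388492584, 0.26172521710395813), 62.2635383605957)
49.75 [-0.07858061  0.17507165] [-0.81493123 -0.52960103] 0.25365226694816395 0.28533019502932644
origin [ 0.46232252 -0.49434254]
hatch plane [0.00989658 0.1279436  0.14899206]
rail z 0.1473263939298746
staple [ 0.00910612 -0.02967014  0.14528901] [0.04998549 0.02998725 0.16296117] [0.03201013 0.00232041 0.1540583 ]
knob 60 [0.12790511 0.00580089 0.2106499 ] [ 0.12018318 -0.00468706  0.19035467] [0.13585815 0.06120474 0.21830257]
plate [ 0.06012507 -0.03800977  0.15721833] [0.22693423 0.10913475 0.1829003 ]
flange 171 [0.06474043 0.01210847 0.16768269] [0.17580781 0.09244685 0.17960024]
[[0.065, 0.074], [0.077, 0.072], [0.08, 0.079], [0.081, 0.078], [0.096, 0.072], [0.096, 0.075], [0.097, 0.07], [0.097, 0.073], [0.098, 0.065], [0.099, 0.071], [0.1, 0.077], [0.102, 0.075], [0.103, 0.077], [0.104, 0.068], [0.104, 0.079], [0.105, 0.078], [0.107, 0.079], [0.108, 0.085], [0.108, 0.062], [0.109, 0.057], [0.109, 0.061], [0.109, 0.064], [0.11, 0.079], [0.11, 0.056], [0.11, 0.059], [0.11
[... 1599 characters left out ...]
036], [0.124, 0.043], [0.124, 0.015], [0.124, 0.019], [0.124, 0.027], [0.124, 0.038], [0.125, 0.03], [0.125, 0.014], [0.125, 0.022], [0.125, 0.034], [0.126, 0.025], [0.126, 0.017], [0.126, 0.028], [0.126, 0.02], [0.127, 0.015], [0.127, 0.023], [0.127, 0.026], [0.128, 0.018], [0.128, 0.014], [0.128, 0.02], [0.129, 0.016], [0.13, 0.014], [0.131, 0.017], [0.132, 0.012], [0.132, 0.065], [0.133, 0.065], [0.136, 0.087], [0.138, 0.041], [0.138, 0.041], [0.139, 0.037], [0.139, 0.086], [0.14, 0.031], [0.14, 0.043], [0.141, 0.035], [0.141, 0.026], [0.141, 0.029], [0.142, 0.025], [0.142, 0.02], [0.143, 0.02], [0.144, 0.017], [0.145, 0.021], [0.146, 0.016], [0.148, 0.092], [0.17, 0.088], [0.176, 0.084]]
```

```bash
cat >> h.py <<'E'
yaw=np.radians(-27.74)
ex=np.array([np.cos(yaw),np.sin(yaw)]);ey=np.array([-ex[1],ex[0]])
o=np.array([0.54565,-0.39779])-ex*.1305
E
python3 - <<'E'
from h import *
for n in ("top","side"):
    W=np.load(f"pics/{n}1.npz")["W"].reshape(-1,3)
    W=W[np.isfinite(W[:,0])&(W[:,2]>0.115)&(W[:,2]<.3)]
    L=np.c_[(W[:,:2]-o)@ex,(W[:,:2]-o)@ey,W[:,2]]
    L=L[(abs(L[:,1])<.13)&(L[:,0]>-.02)&(L[:,0]<.28)]
    print(n,"ext",np.percentile(L,[.3,99.7],axis=0).round(4).tolist())
    h=L[(L[:,0]>.05)&(L[:,0]<.24)&(abs(L[:,1])>.05)&(abs(L[:,1])<.1)]
    c=np.linalg.lstsq(np.c_[h[:,0]-.252,h[:,1],np.ones(len(h))],h[:,2],rcond=None)[0];print("hatch plane",c)
    rl=L[(L[:,0]<.03)&(L[:,0]>.005)&(abs(L[:,1])>.03)];print("rail z",np.median(rl[:,2]))
    st=L[(L[:,0]<.036)&(L[:,2]>.136)&(abs(L[:,1])<.03)];print("staple",len(st),*np.percentile(st,[2,50,98],axis=0).round(4))
    res=L[:,2]-(c[0]*(L[:,0]-.252)+c[2])
    k=L[(res>.046)&(L[:,0]>.05)];print("knob",len(k),*np.percentile(k,[2,50,98],axis=0).round(4))
    f=L[(res>.008)&(res<.032)&(L[:,0]>.03)&(L[:,0]<.24)];print("plate",*np.percentile(f,[2,50,98],axis=0).round(4))
    fl=L[(res>.018)&(res<.032)&(L[:,0]>.06)&(L[:,1]>.016)];print("flange",len(fl),*np.percentile(fl,[2,50,98],axis=0).round(4)); 
    print(np.histogram(fl[:,0],np.arange(.06,.2,.004)))
print("origin",o,ex,ey)
E
```

```text
top ext [[0.0, -0.1093, 0.1172], [0.2593, 0.109, 0.2126]]
hatch plane [-0.16231798  0.00052966  0.13033974]
rail z 0.1299102313276348
staple 106 [ 0.0153 -0.0168  0.1363] [ 0.0234 -0.0005  0.1539] [0.0323 0.0129 0.158 ]
knob 54 [ 0.1177 -0.0059  0.2063] [0.1248 0.0016 0.2131] [0.1334 0.0093 0.2169]
plate [ 0.0488 -0.008   0.1611] [0.0983 0.0004 0.1756] [0.1641 0.0214 0.1864]
flange 35 [0.0676 0.0187 0.1722] [0.1068 0.0204 0.1801] [0.1311 0.0218 0.1892]
(array([0, 2, 3, 2, 1, 0, 0, 1, 3, 3, 1, 3, 2, 3, 2, 3, 2, 4, 0, 0, 0, 0,
       0, 0, 0, 0, 0, 0, 0, 0, 0, 0, 0, 0]), array([0.06 , 0.064, 0.068, 0.072, 0.076, 0.08 , 0.084, 0.088, 0.092,
       0.096, 0.1  , 0.104, 0.108, 0.112, 0.116, 0.12 , 0.124, 0.128,
       0.132, 0.136, 0.14 , 0.144, 0.148, 0.152, 0.156, 0.16 , 0.164,
       0.168, 0.172, 0.176, 0.18 , 0.184, 0.188, 0.192, 0.196]))
side ext [[-0.0024, -0.1072, 0.1151], [0.2564, 0.1123, 0.2127]]
hatch plane [-0.15827901 -0.00573217  0.1302876 ]
rail z 0.12975517455722874
staple 119 [ 0.013  -0.0114  0.1366] [0.0198 0.0109 0.1482] [0.0295 0.0151 0.155 ]
knob 53 [ 0.116  -0.0017  0.1986] [0.1205 0.0075 0.2084] [0.1277 0.0118 0.2158]
plate [ 0.0471 -0.0032  0.1584] [0.0967 0.0102 0.1731] [0.1604 0.0247 0.1848]
flange 82 [0.0682 0.02   0.1701] [0.1033 0.022  0.1768] [0.1298 0.0251 0.1853]
(array([0, 1, 9, 9, 1, 0, 0, 5, 5, 7, 7, 5, 6, 5, 7, 5, 6, 4, 0, 0, 0, 0,
       0, 0, 0, 0, 0, 0, 0, 0, 0, 0, 0, 0]), array([0.06 , 0.064, 0.068, 0.072, 0.076, 0.08 , 0.084, 0.088, 0.092,
       0.096, 0.1  , 0.104, 0.108, 0.112, 0.116, 0.12 , 0.124, 0.128,
       0.132, 0.136, 0.14 , 0.144, 0.148, 0.152, 0.156, 0.16 , 0.164,
       0.168, 0.172, 0.176, 0.18 , 0.184, 0.188, 0.192, 0.196]))
origin [ 0.43014851 -0.33704746] [ 0.88506889 -0.46546005] [0.46546005 0.88506889]
```

>>> send_rows([
  [-30,-20,-20],
  [-60,-40,-40],
  [-90,-60,-60],
  [-120,-80,-80],
  [-150,-100,-100],
], roll=[0.12,0.24,0.36,0.48,0.6])

```text
clock: 0.52
position: [0.294, 0.4588, 0.332]
ee_rot: [0.433, 0.902, -0.0, -0.0]
ft_force: [1.3, 0.4, 0.3]
grip_width: 0.998
```

```bash
cat >> h.py <<'E'
def go(x,y,z,yawdeg=None):
    ob=monitor.get_obs(); P=np.array(ob["position"]); R=Rn.from_quat(ob["ee_rot"]).as_matrix()
    d=R.T@(np.array([x,y,z])-P)*1000
    ya=np.degrees(np.arctan2(R[1,1],R[0,1])); print("pos",P.round(4),"yaw",ya.round(2),"tilt",R[:,2].round(4),"j",np.round(ob["joint_pos"],2),"t",round(float(ob["clock"]),2),"F",np.round(ob["ft_force"],1),"w",round(float(ob["grip_width"]),3))
    print("offset mm",d.round(1),"dist",np.linalg.norm(d).round(1),"roll",None if yawdeg is None else round(float(np.radians(ya-yawdeg)),4))
def chest(cx,cy): return o+ex*cx+ey*cy
E
python3 -c "
from h import *
go(.45,.2,.36,-27.74)"
```

```text
pos [0.294  0.4588 0.332 ] yaw 38.74 tilt [-4.e-04 -3.e-04 -1.e+00] j [-1.17  0.12  0.09  1.51 -0.01  1.51 -0.4 ] t 0.52 F [1.3 0.4 0.3] w 0.998
offset mm [-299.5  -40.4  -28. ] dist 303.5 roll 1.1604
```

>>> send_rows([
  [-36,-5,-4],
  [-72,-10,-8],
  [-108,-15,-12],
  [-144,-20,-16],
  [-180,-25,-20],
], roll=[0.12,0.24,0.36,0.48,0.6])

```text
clock: 0.93
position: [0.3878, 0.3033, 0.3513]
ee_rot: [0.68, 0.734, -0.0, -0.0]
ft_force: [0.4, 0.2, 1.0]
grip_width: 0.999
```

>>> send_rows([
  [-36,13,0],
  [-72,26,0],
  [-108,39,0],
  [-144,52,0],
  [-180,65,0],
], roll=[0.11,0.22,0.33,0.44,0.56])

```text
clock: 1.35
position: [0.4671, 0.129, 0.3512]
ee_rot: [0.856, 0.517, 0.0, -0.0]
ft_force: [0.4, 0.1, 0.2]
grip_width: 1.005
```

```bash
python3 -c "
from h import *
p=chest(.17,0);print(p)
go(*p,.36,-27.74)"
```

```text
[ 0.58061022 -0.41617567]
pos [0.4671 0.129  0.3512] yaw -27.69 tilt [-2.e-04  3.e-04 -1.e+00] j [-0.81 -0.04  0.44  1.63  0.02  1.55 -0.86] t 1.35 F [0.4 0.1 0.2] w 1.005
offset mm [-430.   353.8   -9. ] dist 557.0 roll 0.0009
```

>>> send_rows([
  [-28,20,0],
  [-57,41,0],
  [-86,61,0],
  [-114,82,0],
  [-143,102,0],
], roll=[0,0,0,0,0])

```text
clock: 1.77
position: [0.4915, -0.0447, 0.3511]
ee_rot: [0.854, 0.52, 0.0, -0.0]
ft_force: [0.2, -0.2, -0.6]
grip_width: 0.998
```

>>> send_rows([
  [-28,20,0],
  [-57,41,0],
  [-86,61,0],
  [-114,82,0],
  [-143,102,0],
], roll=[0,0,0,0,0])

```text
clock: 2.18
position: [0.5165, -0.2182, 0.3512]
ee_rot: [0.854, 0.52, 0.0, -0.0]
ft_force: [0.9, 0.1, 0.6]
grip_width: 0.997
```

>>> send_rows([
  [-28,20,0],
  [-57,41,0],
  [-86,61,0],
  [-120,86,0],
  [-143,102,0],
], roll=[0,0,0,0,0])

```text
clock: 2.6
position: [0.5408, -0.3935, 0.35]
ee_rot: [0.855, 0.519, -0.001, -0.0]
ft_force: [-1.0, -0.6, 0.2]
grip_width: 0.999
```

Run:
```python
from h import *
go(*chest(.128,0),.32,-27.74)
im,d,W=cloud("wrist"); np.savez("pics/wr1.npz",im=im,W=W); cv2.imwrite("pics/wr1.png",cv2.resize(im,(800,600)))
P=eyes.camera_params("wrist");print(P["fovy"],-np.array(P["R"]).T@P["t"])
L=np.dstack([(W[...,:2]-o)@ex,(W[...,:2]-o)@ey,W[...,2]]).reshape(-1,3);L=L[np.isfinite(L[:,0])]
L=L[(abs(L[:,1])<.1)&(L[:,0]>0)&(L[:,0]<.25)&(L[:,2]>.1)&(L[:,2]<.225)]
h=L[(L[:,0]>.05)&(abs(L[:,1])>.04)]
c=np.linalg.lstsq(np.c_[h[:,0]-.252,np.ones(len(h))],h[:,1+1],rcond=None)[0];print("hatch",c)
res=L[:,2]-(c[0]*(L[:,0]-.252)+c[1])
k=L[(res>.046)&(L[:,0]>.05)];print("knob",len(k),*np.percentile(k,[1,50,99],axis=0).round(4))
fl=L[(res>.018)&(res<.032)&(L[:,0]>.06)&(L[:,1]>.016)&(L[:,1]<.03)];print("flange",len(fl),*np.percentile(fl,[2,50,98],axis=0).round(4)); print(np.histogram(fl[:,0],np.arange(.06,.14,.002))[0])
st=L[(L[:,0]<.036)&(L[:,2]>.136)&(abs(L[:,1])<.03)];print("staple",len(st),*np.percentile(st,[2,50,98],axis=0).round(4))
```

```text
pos [ 0.5408 -0.3935  0.35  ] yaw -27.43 tilt [-1.7e-03  1.0e-04 -1.0e+00] j [ 0.03  0.51  0.87  1.15 -0.38  1.64  0.32] t 2.6 F [-1.  -0.6  0.2] w 0.999
offset mm [-1.5  3.8 30. ] dist 30.3 roll 0.0054
65.70646984690485 [ 0.57025527 -0.3381216   0.49230481]
hatch [-0.1601325   0.13176826]
knob 261 [ 0.1169 -0.0071  0.2081] [0.1256 0.0025 0.215 ] [0.1335 0.0096 0.2185]
flange 170 [0.07   0.0183 0.1762] [0.1067 0.0204 0.1801] [0.1311 0.0215 0.1875]
[0 0 0 0 4 5 7 6 8 2 0 0 0 0 0 0 4 8 8 8 6 8 8 8 8 8 5 6 8 8 7 6 6 7 3 6 2
 0 0 0]
staple 358 [ 0.0149 -0.013   0.1383] [0.0245 0.0003 0.1554] [0.0324 0.0124 0.157 ]
```

View pics/wr1.png

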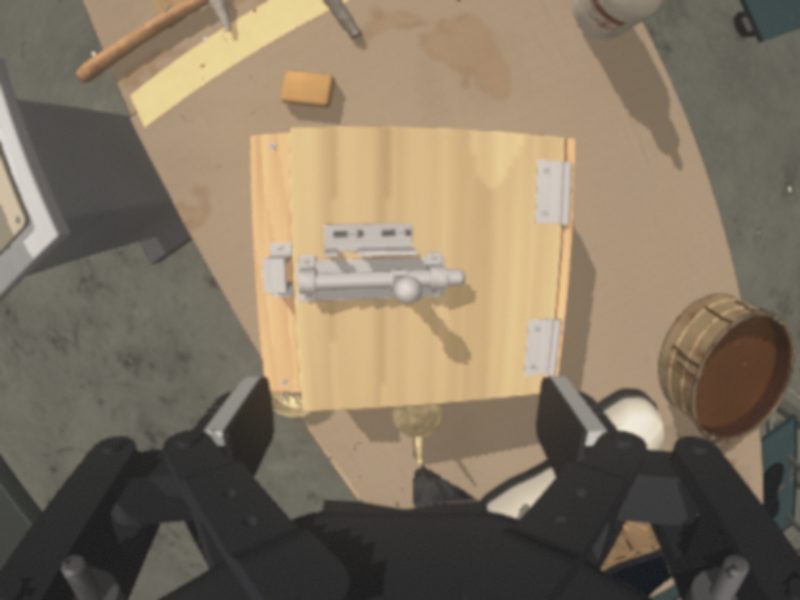

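The wrist view shows the knob at (407,288), the flange with its notch near (343,252) and the staple at (280,275). Nothing lies under the jaws' path. The knob measures at chest (0.1255, 0.0015, 0.208).

```bash
python3 -c "
from h import *
go(*chest(.1255,.0015),.194,-27.74)"
```

```text
pos [ 0.5388 -0.3982  0.3488] yaw -27.77 tilt [-0.0042 -0.0017 -1.    ] j [ 0.03  0.51  0.87  1.15 -0.38  1.64  0.32] t 2.65 F [-2.4 -2.  -1.2] w 1.001
offset mm [  5.6   1.3 154.8] dist 154.9 roll -0.0004
```

>>> send_rows([
  [2,1,25],
  [3,1,50],
  [4,1,75],
  [5,1,100],
  [5,1,110],
], roll=[0,0,0,0,0], jaw=0.5, newtons=30)

```text
clock: 3.07
position: [0.5437, -0.3852, 0.2373]
ee_rot: [0.854, 0.52, -0.001, -0.002]
ft_force: [0.1, -0.1, -0.4]
grip_width: 0.499
```

>>> send_rows([
  [0,0,0],
  [0,0,0],
  [0,0,0],
  [0,0,0],
  [0,0,0],
], roll=[0,0,0,0,0])

```text
clock: 3.48
position: [0.5447, -0.3872, 0.2426]
ee_rot: [0.854, 0.52, 0.0, 0.001]
ft_force: [0.6, 0.1, 0.2]
grip_width: 0.5
```

```bash
python3 -c "
from h import *
go(*chest(.1255,.0015),.194,-27.74)"
```

```text
pos [ 0.5447 -0.3872  0.2426] yaw -27.39 tilt [ 1.7e-03 -9.0e-04 -1.0e+00] j [-0.02  0.53  0.84  1.35 -0.39  1.43  0.34] t 3.48 F [0.6 0.1 0.2] w 0.5
offset mm [-7.4  0.6 48.6] dist 49.2 roll 0.006
```

>>> send_rows([
  [-7,1,10],
  [-7,1,20],
  [-7,1,30],
  [-7,1,40],
  [-7,1,48],
], roll=[0.006,0.006,0.006,0.006,0.006])

```text
clock: 3.9
position: [0.5418, -0.3929, 0.1913]
ee_rot: [0.856, 0.517, -0.0, -0.001]
ft_force: [0.1, 0.4, 0.1]
grip_width: 0.498
```

>>> send_rows([
  [0,0,0],
  [0,0,0],
  [0,0,0],
  [0,0,0],
  [0,0,0],
], roll=[0,0,0,0,0])

```text
clock: 4.32
position: [0.5423, -0.3935, 0.1938]
ee_rot: [0.856, 0.517, 0.0, 0.0]
ft_force: [-0.0, -0.3, -0.0]
grip_width: 0.502
```

Run:
```python
from h import *
go(*chest(.1255,.0015),.194,-27.74)
im,d,W=cloud("wrist"); cv2.imwrite("pics/wr2.png",cv2.resize(im[120:330,150:400],(750,630))[:600])
```

```text
pos [ 0.5423 -0.3935  0.1938] yaw -27.73 tilt [ 8.e-04 -4.e-04 -1.e+00] j [-0.    0.56  0.83  1.42 -0.41  1.34  0.36] t 4.32 F [-0.  -0.3 -0. ] w 0.502
offset mm [-0.7 -0.1 -0.2] dist 0.7 roll 0.0002
```

View pics/wr2.png

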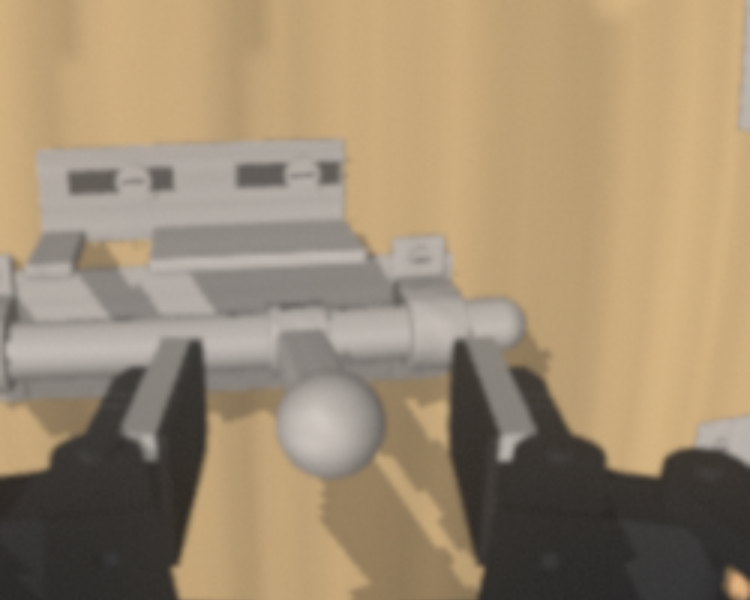

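The picture shows the ball at (330,425), centred between the pads at about (190,…) and (465,…). The notch gap in the flange is at (115,255), forward of the knob. Next I close on the ball.

>>> send_rows([
  [0,0,0],
  [0,0,0],
  [0,0,0],
  [0,0,0],
  [0,0,0],
], roll=[0,0,0,0,0], jaw=0.0, newtons=40)

```text
clock: 4.78
position: [0.5422, -0.3934, 0.1934]
ee_rot: [0.856, 0.517, 0.0, 0.0]
ft_force: [0.9, -0.8, 0.4]
grip_width: 0.178
```

>>> send_rows([
  [0,0,0],
  [0,0,0],
  [0,0,0],
  [0,0,0],
  [0,0,0],
], roll=[0,0,0,0,0])

```text
clock: 5.2
position: [0.5422, -0.3934, 0.1933]
ee_rot: [0.856, 0.517, 0.0, 0.0]
ft_force: [-0.4, -0.8, -0.0]
grip_width: 0.184
```

>>> send_rows([
  [0,-1.2,2],
  [0,-2.4,4],
  [0,-3.6,6],
  [0,-4.7,8],
  [0,-5.8,10],
], roll=[0,0,0,0,0])

```text
clock: 5.62
position: [0.5373, -0.3908, 0.1835]
ee_rot: [0.856, 0.517, 0.0, 0.001]
ft_force: [3.5, -0.6, 4.0]
grip_width: 0.181
```

>>> send_rows([
  [0,-1.0,2],
  [0,-2.0,4],
  [0,-2.9,6],
  [0,-3.8,8],
  [0,-4.3,9],
], roll=[0,0,0,0,0])

```text
clock: 6.03
position: [0.5333, -0.3887, 0.1744]
ee_rot: [0.856, 0.517, 0.0, 0.0]
ft_force: [3.1, -1.6, 7.3]
grip_width: 0.18
```

```bash
cat >> h.py <<'E'
def st():
    ob=monitor.get_obs(); P=np.array(ob["position"]); F=np.array(ob["ft_force"])
    print("t",round(float(ob["clock"]),2),"chest xyz mm",*(((P[:2]-o)@ex*1000).round(1),((P[:2]-o)@ey*1000).round(1),(P[2]*1000).round(1)),"F chest",np.round([F[:2]@ex,F[:2]@ey,F[2]],1),"w",round(float(ob["grip_width"]),3),"M",np.round(ob["torque"],2))
E
python3 -c "
from h import *
st()"
```

```text
t 6.03 chest xyz mm 115.3 2.3 174.4 F chest [3.5 0.1 7.3] w 0.18 M [-0.27 -0.68  0.03]
```

>>> send_rows([
  [0,-0.4,1],
  [0,-0.4,1],
  [0,-0.8,2],
  [0,-0.8,2],
  [0,-0.8,2],
], roll=[0,0,0,0,0])

```text
clock: 6.45
position: [0.5329, -0.3885, 0.1731]
ee_rot: [0.856, 0.517, 0.001, 0.001]
ft_force: [2.4, -0.6, 8.2]
grip_width: 0.179
```

```bash
python3 -c "
from h import *
st()"
```

```text
t 6.45 chest xyz mm 114.9 2.3 173.1 F chest [2.4 0.6 8.2] w 0.179 M [-0.14 -0.55  0.02]
```

>>> send_rows([
  [0,0,0.5],
  [0,0,1],
  [0,0,1],
  [0,0,1],
  [0,0,1],
], roll=[0,0,0,0,0])

```text
clock: 6.87
position: [0.5328, -0.3886, 0.1725]
ee_rot: [0.856, 0.517, 0.001, 0.001]
ft_force: [-0.0, 1.8, 11.0]
grip_width: 0.177
```

```bash
python3 -c "
from h import *
st()"
```

```text
t 6.87 chest xyz mm 114.8 2.2 172.5 F chest [-0.9  1.6 11. ] w 0.177 M [ 0.15 -0.3  -0.02]
```

>>> send_rows([
  [0,0,0.5],
  [0,0,1],
  [0,0,1.5],
  [0,0,1.5],
  [0,0,1.5],
], roll=[0,0,0,0,0])

```text
clock: 7.28
position: [0.5327, -0.3887, 0.1714]
ee_rot: [0.856, 0.517, 0.001, 0.001]
ft_force: [-1.4, 2.2, 15.3]
grip_width: 0.174
```

```bash
cat >> h.py <<'E'
def hatch(name="side"):
    im,d,W=cloud(name); L=np.dstack([(W[...,:2]-o)@ex,(W[...,:2]-o)@ey,W[...,2]]).reshape(-1,3);L=L[np.isfinite(L[:,0])]
    h=L[(L[:,0]>.05)&(L[:,0]<.2)&(L[:,1]>.04)&(L[:,1]<.1)&(L[:,2]>.12)&(L[:,2]<.18)]
    c=np.linalg.lstsq(np.c_[h[:,0]-.252,np.ones(len(h))],h[:,2],rcond=None)[0]
    r=L[(L[:,0]>.005)&(L[:,0]<.03)&(L[:,1]>.04)&(L[:,1]<.1)&(L[:,2]>.12)&(L[:,2]<.14)]
    print(name,"hatch slope",-c[0].round(4),"z0",c[1].round(4),"z front-rail",np.median(h[h[:,0]<.075][:,2])-np.median(r[:,2]),len(h),len(r))
    return im
E
python3 -c "
from h import *
st();hatch('side');hatch('top')"
```

```text
t 7.28 chest xyz mm 114.8 2.0 171.4 F chest [-2.3  1.3 15.3] w 0.174 M [0.32 0.04 0.03]
side hatch slope 0.0049 z0 0.1297 z front-rail 0.0005592113192383341 663 131
top hatch slope -0.0 z0 0.0 z front-rail nan 0 6
  return _methods._mean(a, axis=axis, dtype=dtype,
  ret = ret.dtype.type(ret / rcount)
```

>>> send_rows([
  [0,0,0.7],
  [0,-1,0.7],
  [0,-3,0.7],
  [0,-5,0.7],
  [0,-7,0.7],
], roll=[0,0,0,0,0])

```text
clock: 7.8
position: [0.5273, -0.3858, 0.171]
ee_rot: [0.856, 0.517, 0.001, 0.002]
ft_force: [2.3, -1.2, 12.7]
grip_width: 0.179
```

```bash
python3 -c "
from h import *
st();hatch('side')"
```

```text
t 7.8 chest xyz mm 108.7 2.0 171.0 F chest [ 2.6 -0.  12.7] w 0.179 M [-0.28 -0.78  0.01]
side hatch slope 0.001 z0 0.1298 z front-rail 7.724033102693428e-05 675 134
```

>>> send_rows([
  [0,-1,0.5],
  [0,-2,0.5],
  [0,-3,0.5],
  [0,-4,0.5],
  [0,-5,0.5],
], roll=[0,0,0,0,0])

```text
clock: 8.27
position: [0.5231, -0.3836, 0.1708]
ee_rot: [0.856, 0.517, 0.001, 0.002]
ft_force: [2.4, -0.2, 15.2]
grip_width: 0.177
```

```bash
python3 -c "
from h import *
st();hatch('side')"
```

```text
t 8.27 chest xyz mm 103.9 2.0 170.8 F chest [ 2.2  1.  15.2] w 0.177 M [-0.18 -0.75  0.07]
side hatch slope 0.0002 z0 0.1298 z front-rail -0.00018886958923508557 666 134
```

>>> send_rows([
  [0,-1,0],
  [0,-2,0],
  [0,-3,0],
  [0,-4,0],
  [0,-5,0],
], roll=[0,0,0,0,0])

```text
clock: 8.73
position: [0.5187, -0.3813, 0.1708]
ee_rot: [0.856, 0.517, 0.001, 0.002]
ft_force: [2.6, -0.1, 14.9]
grip_width: 0.18
```

```bash
python3 -c "
from h import *
st();hatch('side')"
```

```text
t 8.73 chest xyz mm 98.9 2.0 170.8 F chest [ 2.4  1.2 14.9] w 0.18 M [-0.26 -0.78  0.05]
side hatch slope 0.0005 z0 0.1298 z front-rail -2.0294276981275283e-05 663 134
```

>>> send_rows([
  [0,-1,0],
  [0,-2,0],
  [0,-3,0],
  [0,-4,0],
  [0,-5,0],
], roll=[0,0,0,0,0])

```text
clock: 9.2
position: [0.5143, -0.379, 0.1708]
ee_rot: [0.856, 0.517, 0.001, 0.002]
ft_force: [2.4, -0.6, 16.0]
grip_width: 0.176
```

```bash
python3 -c "
from h import *
st();hatch('side')"
```

```text
t 9.2 chest xyz mm 94.0 2.0 170.8 F chest [ 2.4  0.6 16. ] w 0.176 M [-0.22 -0.85 -0.01]
side hatch slope 0.0019 z0 0.1296 z front-rail -1.251943877772499e-05 665 137
```

>>> send_rows([
  [0,-1,0],
  [0,-2,0],
  [0,-3,0],
  [0,-4,0],
  [0,-5,0],
], roll=[0,0,0,0,0])

```text
clock: 9.67
position: [0.5098, -0.3767, 0.1708]
ee_rot: [0.856, 0.517, 0.001, 0.002]
ft_force: [2.7, -0.8, 15.4]
grip_width: 0.175
```

>>> send_rows([
  [0,-1,0],
  [0,-2,0],
  [0,-3,0],
  [0,-4,0],
  [0,-5,0],
], roll=[0,0,0,0,0])

```text
clock: 10.08
position: [0.5054, -0.3743, 0.1708]
ee_rot: [0.856, 0.517, 0.001, 0.002]
ft_force: [2.3, -0.7, 15.5]
grip_width: 0.178
```

Run:
```python
from h import *
st();im=hatch('side');cv2.imwrite("pics/s3.png",cv2.resize(im[130:230,200:340],(800,571)))
im,d,W=cloud("wrist");cv2.imwrite("pics/wr3.png",cv2.resize(im[120:330,150:400],(750,630))[:600])
```

```text
t 10.08 chest xyz mm 84.0 2.0 170.8 F chest [ 2.4  0.4 15.5] w 0.178 M [-0.23 -0.75  0.01]
side hatch slope 0.0011 z0 0.1297 z front-rail -5.869051098655875e-05 662 134
```

View pics/wr3.png

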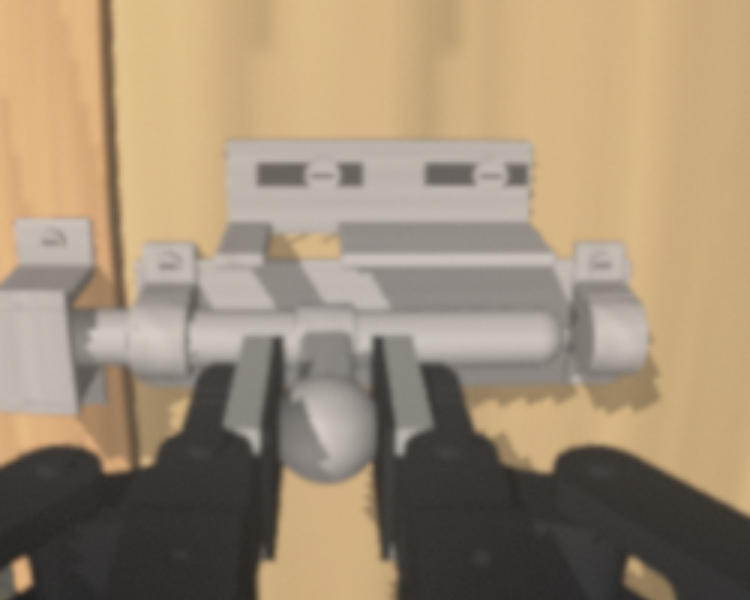

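The wrist view shows the rod in the staple at (85,335). The notch gap spans 270–340 and the collar and neck are at 327, so the handle needs about 4.5 mm more travel. I'll slide that far, ease the press off, then let go.

>>> send_rows([
  [0,-1,0],
  [0,-2,0],
  [0,-3,0],
  [0,-4,0],
  [0,-4.5,0],
], roll=[0,0,0,0,0])

```text
clock: 10.6
position: [0.5014, -0.3722, 0.1707]
ee_rot: [0.856, 0.517, 0.001, 0.002]
ft_force: [2.5, -0.2, 15.2]
grip_width: 0.178
```

```bash
python3 -c "
from h import *
st()"
```

```text
t 10.6 chest xyz mm 79.5 2.1 170.7 F chest [ 2.3  1.  15.2] w 0.178 M [-0.23 -0.73  0.06]
```

>>> send_rows([
  [0,0,-0.5],
  [0,0,-1],
  [0,0,-1.5],
  [0,0,-2],
  [0,0,-2.2],
], roll=[0,0,0,0,0])

```text
clock: 11.02
position: [0.5008, -0.3718, 0.1718]
ee_rot: [0.856, 0.517, 0.001, 0.001]
ft_force: [2.4, -1.0, 7.8]
grip_width: 0.174
```

```bash
python3 -c "
from h import *
st();hatch()"
```

```text
t 11.02 chest xyz mm 78.7 2.1 171.8 F chest [2.6 0.2 7.8] w 0.174 M [-0.29 -0.66  0.02]
side hatch slope 0.0055 z0 0.1298 z front-rail 0.0008931696431893899 660 129
```

>>> send_rows([
  [0,0,0],
  [0,0,0],
  [0,0,0],
  [0,0,0],
  [0,0,0],
], roll=[0,0,0,0,0], jaw=0.5)

```text
clock: 11.48
position: [0.4998, -0.3711, 0.1703]
ee_rot: [0.856, 0.517, -0.0, -0.0]
ft_force: [0.5, -0.3, -0.5]
grip_width: 0.5
```

>>> send_rows([
  [0,0,-12],
  [0,0,-24],
  [-20,0,-36],
  [-40,0,-45],
  [-45,0,-45],
], roll=[0,0,0,0,0])

```text
clock: 11.9
position: [0.4776, -0.415, 0.2194]
ee_rot: [0.857, 0.516, 0.0, 0.002]
ft_force: [-0.4, -1.6, -0.2]
grip_width: 0.504
```

>>> send_rows([
  [0,0,0],
  [0,0,0],
  [0,0,0],
  [0,0,0],
  [0,0,0],
], roll=[0,0,0,0,0], jaw=0)

```text
clock: 12.32
position: [0.4798, -0.4102, 0.2154]
ee_rot: [0.856, 0.518, -0.0, -0.0]
ft_force: [-0.7, 0.7, 0.3]
grip_width: 0.003
```

```bash
cat > meas.py <<'E'
from h import *
def meas(fn=None):
    st();hatch()
    im,d,W=cloud("wrist"); L=np.dstack([(W[...,:2]-o)@ex,(W[...,:2]-o)@ey,W[...,2]]).reshape(-1,3);L=L[np.isfinite(L[:,0])]
    L=L[(abs(L[:,1])<.06)&(L[:,0]>0.03)&(L[:,0]<.2)&(L[:,2]>.1)&(L[:,2]<.2)]
    k=L[(L[:,2]>.175)&(abs(L[:,0]-.079)<.015)];print("knob",len(k),*(np.percentile(k,[1,50,99],axis=0)*1000).round(1) if len(k) else "")
    fl=L[(L[:,2]>.149)&(L[:,2]<.160)&(L[:,1]>.016)&(L[:,1]<.023)];print("flange hist", np.histogram(fl[:,0],np.arange(.06,.105,.002)))
    if fn: cv2.imwrite(fn,cv2.resize(im[100:340,120:420],(750,600)))
E
python3 -c "
from meas import *
meas('pics/wr4.png')"
```

```text
t 12.32 chest xyz mm 78.0 -41.6 215.4 F chest [-1.   0.3  0.3] w 0.003 M [-0.   -0.04  0.02]
side hatch slope 0.0086 z0 0.1297 z front-rail 0.0014445821723134133 658 133
knob 763 [ 69.6  -6.9 189. ] [ 78.    2.  194.8] [ 86.1   9.6 198. ]
flange hist (array([ 0,  6, 11, 12, 12, 12,  0,  0,  0,  0,  0,  0,  1, 12, 12, 12, 11,
       12, 12, 11, 15, 15]), array([0.06 , 0.062, 0.064, 0.066, 0.068, 0.07 , 0.072, 0.074, 0.076,
       0.078, 0.08 , 0.082, 0.084, 0.086, 0.088, 0.09 , 0.092, 0.094,
       0.096, 0.098, 0.1  , 0.102, 0.104]))
```

View pics/wr4.png

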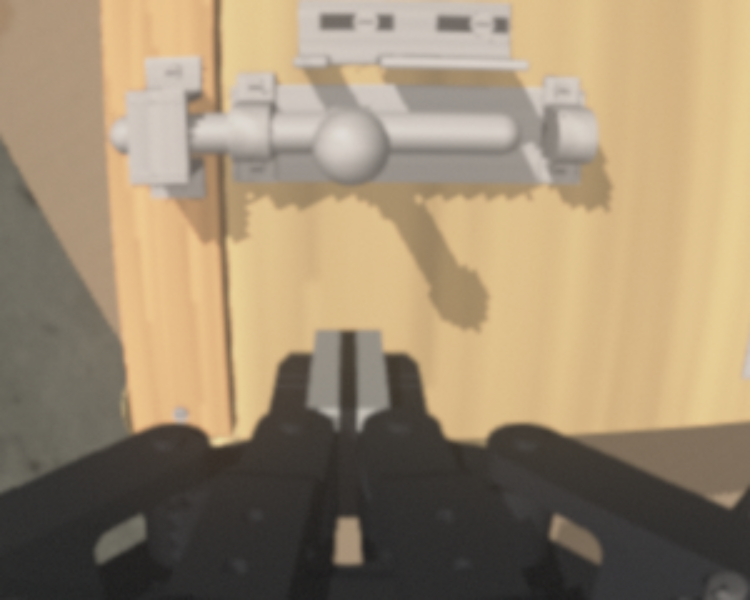

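The picture shows the bolt through the staple with its nose visible at (120,135), the knob at (350,145) and the notch at about (310–385,62). In depth the notch runs 72–85.5 mm with the knob at 78, so they line up within about 1 mm. Next I push the knob to the left with the shut fingers.

>>> send_rows([
  [0,0,8],
  [0,0,16],
  [0,0,24],
  [0,0,32],
  [0,0,37],
], roll=[0,0,0,0,0])

```text
clock: 12.83
position: [0.4788, -0.4107, 0.1771]
ee_rot: [0.856, 0.517, -0.0, -0.001]
ft_force: [-1.0, 0.2, -0.4]
grip_width: 0.002
```

>>> send_rows([
  [8,0,0],
  [16,0,0],
  [20,0,0],
  [24,0,0],
  [28,0,0],
], roll=[0,0,0,0,0])

```text
clock: 13.25
position: [0.4928, -0.386, 0.1793]
ee_rot: [0.856, 0.517, 0.0, 0.0]
ft_force: [0.9, -1.7, 0.3]
grip_width: -0.002
```

```bash
python3 -c "
from meas import *
meas()"
```

```text
t 13.25 chest xyz mm 78.2 -14.2 179.3 F chest [ 1.6 -1.1  0.3] w -0.002 M [-0.16  0.07  0.  ]
side hatch slope 0.0089 z0 0.1297 z front-rail 0.0014926153450482704 663 133
knob 1647 [ 65.3  -7.3 187. ] [ 77.8   4.8 194.3] [ 90.4  14.7 199.7]
flange hist (array([ 0, 23, 29, 26, 31, 24,  0,  0,  0,  0,  0,  0,  5, 27, 29, 28, 28,
       28, 27, 27, 28, 26]), array([0.06 , 0.062, 0.064, 0.066, 0.068, 0.07 , 0.072, 0.074, 0.076,
       0.078, 0.08 , 0.082, 0.084, 0.086, 0.088, 0.09 , 0.092, 0.094,
       0.096, 0.098, 0.1  , 0.102, 0.104]))
```

>>> send_rows([
  [3,0,1],
  [6,0,2],
  [9,0,3],
  [12,0,4],
  [15,0,5],
], roll=[0,0,0,0,0])

```text
clock: 13.77
position: [0.4993, -0.3728, 0.1736]
ee_rot: [0.856, 0.517, 0.0, -0.0]
ft_force: [-0.2, -0.4, 0.9]
grip_width: -0.0
```

>>> send_rows([
  [2,0,1],
  [4,0,2],
  [6,0,3],
  [7,0,4],
  [8,0,5],
], roll=[0,0,0,0,0])

```text
clock: 14.18
position: [0.5031, -0.3659, 0.1687]
ee_rot: [0.856, 0.517, 0.0, -0.0]
ft_force: [0.3, -0.6, 1.1]
grip_width: 0.003
```

```bash
python3 -c "
from meas import *
meas('pics/wr5.png')"
```

```text
t 14.18 chest xyz mm 77.9 8.4 168.7 F chest [ 0.6 -0.4  1.1] w 0.003 M [-0.01  0.   -0.  ]
side hatch slope 0.0098 z0 0.1297 z front-rail 0.0014375070824339808 657 134
knob 2307 [ 64.5  14.6 176. ] [ 77.8  19.4 184.1] [ 90.5  37.2 199.5]
flange hist (array([ 0, 30, 37, 30,  2,  0,  0,  0,  0,  0,  0,  0,  0,  3, 30, 39, 35,
       36, 37, 34, 38, 33]), array([0.06 , 0.062, 0.064, 0.066, 0.068, 0.07 , 0.072, 0.074, 0.076,
       0.078, 0.08 , 0.082, 0.084, 0.086, 0.088, 0.09 , 0.092, 0.094,
       0.096, 0.098, 0.1  , 0.102, 0.104]))
```

>>> send_rows([
  [0,0,1],
  [0,0,2.5],
  [1,0,3.5],
  [2.5,0,4],
  [4,0,4],
], roll=[0,0,0,0,0])

```text
clock: 14.7
position: [0.5047, -0.3624, 0.1646]
ee_rot: [0.856, 0.517, -0.0, -0.0]
ft_force: [0.0, -0.2, 0.4]
grip_width: 0.001
```

```bash
python3 -c "
from h import *
st()"
```

```text
t 14.7 chest xyz mm 77.8 12.2 164.6 F chest [ 0.1 -0.2  0.4] w 0.001 M [-0.11  0.05 -0.01]
```

>>> send_rows([
  [0.5,0,0],
  [1,0,0],
  [1.5,0,0],
  [2,0,0],
  [2,0,0],
], roll=[0,0,0,0,0])

```text
clock: 15.12
position: [0.5058, -0.3606, 0.1648]
ee_rot: [0.856, 0.517, 0.0, -0.0]
ft_force: [-0.2, -0.9, 0.0]
grip_width: -0.0
```

```bash
python3 -c "
from meas import *
meas('pics/wr5.png')"
```

```text
t 15.12 chest xyz mm 77.9 14.4 164.8 F chest [ 0.2 -0.9  0. ] w -0.0 M [-0.05  0.03 -0.01]
side hatch slope 0.0549 z0 0.1256 z front-rail 0.0014756356999056364 692 135
knob 1860 [ 64.5  20.2 175.1] [ 77.4  24.8 182.3] [ 90.5  40.4 199.5]
flange hist (array([ 0, 31, 37, 39, 39, 18,  0,  0,  0,  0,  0,  0,  6, 41, 34, 41, 38,
       38, 37, 35, 35, 37]), array([0.06 , 0.062, 0.064, 0.066, 0.068, 0.07 , 0.072, 0.074, 0.076,
       0.078, 0.08 , 0.082, 0.084, 0.086, 0.088, 0.09 , 0.092, 0.094,
       0.096, 0.098, 0.1  , 0.102, 0.104]))
```

View pics/wr5.png

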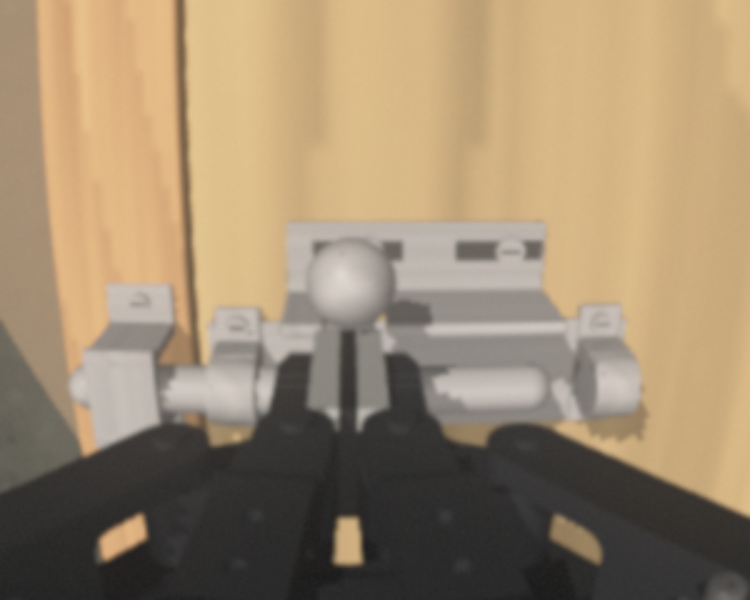

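The wrist view shows the knob at (350,282), over on the flange's outer side. The push force stays below 1 N at about 0.95 rad, past the 0.83 where the neck would land, so the neck is in the notch. Next I lift and press the knob down from above.

>>> send_rows([
  [-4,0,-3],
  [-4,0,-14],
  [-4,0,-25],
  [10,0,-27],
  [27,0,-27],
], roll=[0,0,0,0,0])

```text
clock: 15.63
position: [0.518, -0.3386, 0.1943]
ee_rot: [0.857, 0.516, 0.001, 0.001]
ft_force: [-0.0, 0.4, -0.4]
grip_width: -0.002
```

>>> send_rows([
  [0,0,0],
  [0,0,3],
  [0,0,6],
  [0,0,9],
  [0,0,12],
], roll=[0,0,0,0,0])

```text
clock: 16.05
position: [0.5177, -0.3376, 0.1795]
ee_rot: [0.856, 0.516, -0.0, 0.0]
ft_force: [0.1, 1.3, -0.2]
grip_width: 0.003
```

```bash
python3 -c "
from h import *
st()"
```

```text
t 16.05 chest xyz mm 77.7 40.3 179.5 F chest [-0.5  1.2 -0.2] w 0.003 M [-0.02  0.03  0.05]
```

>>> send_rows([
  [0,0,3],
  [0,0,6],
  [0,0,9],
  [0,0,12],
  [0,0,15],
], roll=[0,0,0,0,0])

```text
clock: 16.47
position: [0.5183, -0.3368, 0.1644]
ee_rot: [0.856, 0.517, -0.0, -0.0]
ft_force: [0.0, 0.5, 0.3]
grip_width: 0.003
```

```bash
python3 -c "
from h import *
st()"
```

```text
t 16.47 chest xyz mm 77.9 41.2 164.4 F chest [-0.2  0.5  0.3] w 0.003 M [ 0.03 -0.    0.02]
```

>>> send_rows([
  [0,0,0.5],
  [0,0,1],
  [0,0,2],
  [0,0,3],
  [0,0,3],
], roll=[0,0,0,0,0])

```text
clock: 16.88
position: [0.5183, -0.3368, 0.1617]
ee_rot: [0.856, 0.517, 0.0, 0.0]
ft_force: [0.2, -0.3, -0.1]
grip_width: -0.001
```

```bash
python3 -c "
from h import *
st()"
```

```text
t 16.88 chest xyz mm 77.9 41.2 161.7 F chest [ 0.3 -0.1 -0.1] w -0.001 M [ 0.02 -0.05 -0.  ]
```

>>> send_rows([
  [0,0,0.4],
  [0,0,0.8],
  [0,0,1.2],
  [0,0,1.5],
  [0,0,1.5],
], roll=[0,0,0,0,0])

```text
clock: 17.3
position: [0.5185, -0.3368, 0.1608]
ee_rot: [0.856, 0.517, 0.0, 0.0]
ft_force: [-0.9, 2.5, 6.8]
grip_width: 0.006
```

```bash
python3 -c "
from h import *
st()"
```

```text
t 17.3 chest xyz mm 78.1 41.3 160.8 F chest [-1.9  1.8  6.8] w 0.006 M [0.37 0.25 0.05]
```

Firm contact at 160.8 mm, which is the expected height of the ball's top at the lower stop. I'll lift clear and check.

>>> send_rows([
  [0,0,-15],
  [0,0,-40],
  [-10,0,-70],
  [-30,0,-100],
  [-50,0,-120],
], roll=[0,0,0,0,0])

```text
clock: 17.72
position: [0.4954, -0.3814, 0.283]
ee_rot: [0.856, 0.518, 0.001, 0.001]
ft_force: [-0.7, -1.3, 0.2]
grip_width: 0.002
```

>>> send_rows([
  [-10,0,0],
  [-20,0,0],
  [-20,0,0],
  [-20,0,0],
  [-20,0,0],
], roll=[0,0,0,0,0])

```text
clock: 18.13
position: [0.4862, -0.3975, 0.2789]
ee_rot: [0.856, 0.518, -0.0, -0.001]
ft_force: [0.2, 0.1, -0.5]
grip_width: 0.001
```

Run:
```python
from h import *
st();hatch()
im,d,W=cloud("wrist"); L=np.dstack([(W[...,:2]-o)@ex,(W[...,:2]-o)@ey,W[...,2]]).reshape(-1,3);L=L[np.isfinite(L[:,0])]
k=L[(abs(L[:,0]-.078)<.015)&(L[:,1]>.026)&(L[:,1]<.06)&(L[:,2]>.137)&(L[:,2]<.2)];print("knob",len(k),*(np.percentile(k,[1,50,99],axis=0)*1000).round(1))
h=L[(L[:,0]>.05)&(L[:,0]<.2)&(L[:,1]>.06)&(L[:,1]<.1)&(L[:,2]>.12)&(L[:,2]<.15)];print("hatch fit",np.polyfit(h[:,0]-.252,h[:,2],1))
cv2.imwrite("pics/wr6.png",cv2.resize(im[60:300,80:400],(800,600)))
a=np.load("pics/top1.npz")["W"];b=cloud("top")[2];s=1.5625
for n,(u,v) in dict(wax=(309,330),oiler=(540,345),tin=(494,425)).items():
    for w in (a,b):
        c=w[int(v/s)-35:int(v/s)+35,int(u/s)-35:int(u/s)+35].reshape(-1,3); q=w[int(v/s),int(u/s),:2]
        c=c[(np.hypot(*(c[:,:2]-q).T)<.05)&(c[:,2]>.008)&(c[:,2]<.11)];
        L2=np.c_[(c[:,:2]-o)@ex,(c[:,:2]-o)@ey]; c=c[(abs(L2[:,1])>.12)|(L2[:,0]<-.01)]
        print(n,len(c),c.mean(0).round(4))
```

```text
t 18.13 chest xyz mm 77.8 -27.4 278.9 F chest [ 0.1  0.2 -0.5] w 0.001 M [ 0.   -0.03 -0.02]
side hatch slope 0.0449 z0 0.1265 z front-rail 0.0016156518544480636 705 132
knob 390 [ 70.2  26.2 153.9] [ 78.1  38.  159.1] [ 86.1  48.7 163.2]
hatch fit [-0.00721634  0.13122342]
wax 288 [ 0.5273 -0.1981  0.0195]
wax 0 [nan nan nan]
oiler 457 [ 0.4641 -0.5587  0.0462]
oiler 461 [ 0.464  -0.5585  0.046 ]
tin 142 [ 0.3476 -0.4777  0.0149]
tin 149 [ 0.3472 -0.4781  0.0147]<stdin>:13: RuntimeWarning: Mean of empty slice.
  ret = um.true_divide(
```

View pics/wr6.png

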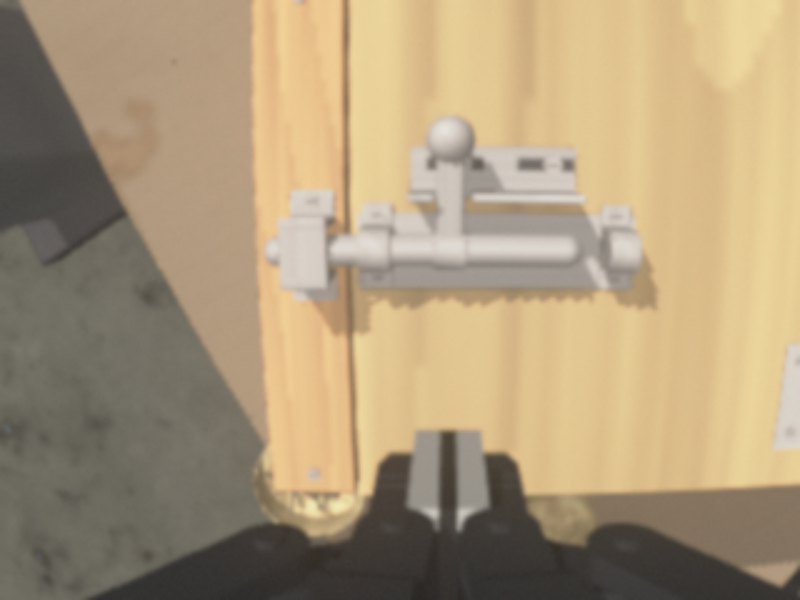

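The view shows the nose through the staple at (272,250), the neck down through the notch at (450,200), and the knob lying outside the flange at (450,138). The hatch is flush and the tool is clear, so I hand in.

```bash
python3 -c "
from h import *
print(manip.hand_in())"
```

```text
the job is handed in; nothing more can be done
None
```

I bolted the hatch shut and turned the handle down into the notch, then handed the job in at about 18 s of the 72 s allowed.

- **Pressing down:** I pinched the knob and pressed the hatch shut along its arc with about 15 N. The side camera then showed it at about 0.001 rad.
- **Sliding the bolt:** I held the hatch down and slid the bolt through the staple. The resistance stayed at about 2.5 N along the bolt, with no strike.
- **Finding the notch:** I located it in the wrist camera and stopped the bolt about 1 mm from its middle, so I did not have to feel along the flange. Pushing the knob over with shut fingers took under 1 N past 0.83 rad, which confirmed the neck was in the notch.
- **Turning down:** I pressed the knob from above to its lower stop, with 6.8 N at contact.

Last checks:
- **Bolt and handle:** The nose shows through the staple and the neck lies in the notch. The knob top, at about 161 mm, is where the lower stop should put it.
- **Hatch:** It sits about 0.007 rad up, which is the play under the staple bridge, and the bolt holds it there.
- **Bystanders:** The tin and oiler were unmoved within 0.5 mm. The wax block was hidden from the top camera, so I could not recheck it, but the arm never went low near it.
- **Disagreement:** The last two side-camera slope fits read 0.055 and 0.045 rad. I put that down to the tool being in view. The same camera's front-edge gap was 1.5–1.6 mm, which agrees with the wrist camera.

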